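# Zero a torque tester channel under its dust cover

## Task

The torque tester is about to be used on the channel that carries the large square-drive head, so zero that channel: slide aside the dust cover on the same side of the panel as the large head, press the zero button under it fully in and keep it in for a good second, then let it come out and slide the cover back fully home. Leave the other channel's cover and button and the things lying on the bench as they are.

Things in the scene. Friction and masses are not known exactly. Their poses are not given: they have to be found in the camera images.
- tester: Grey bench torque tester, 260 mm deep (x), 350 mm wide (y), fixed. It stands with its front turned to the robot's left. Origin at the middle of its underside; in its own axes the front faces -x, y points to the left of someone facing the panel, z up. Its front is a control panel sloping up at 35 degrees from the front edge (x -130, z 45 mm) to the flat top (x -20, z 122 mm), with two dust covers, left and right of the middle.
- panel (a point): Centre of the sloping aluminium panel's face, at tester x -75, y 0, z 83.5 mm. Axes are the tester's: the panel's outward normal is (-0.574, 0, 0.819) in them. Each cover runs along y in its own steel track, 56 mm of travel; the track's lips stand 18 mm off the panel and are 47 mm apart up the slope.
- rail (a point): Middle of the guard rail that keeps wrenches off the controls: a rubber-covered bar 24 mm in diameter along tester y over the whole panel, at tester x -86, z 245 mm, on bent posts at y +-163 mm. It bars the way from straight above: reach the panel from its front with the tool leaning, best along the panel's normal (35 degrees).
- large_head: The large transducer head, on the flat top behind one of the two covers: steel cylinder 66 mm in diameter and 45 mm high on a 72 mm flange, with a 19 mm square drive on top. Fixed. Origin at the middle of its underside. It stands at tester y +95 or -95 mm; its side tells the channel: +y is the left channel, -y the right.
- small_head: The small transducer head, on the other channel: steel cylinder 34 mm in diameter and 30 mm high on a like 72 mm flange, with a 9.5 mm square drive. Fixed. Origin at the middle of its underside.
- left_cover (a joint): Left dust cover, in m: 0 = fully home over the button, 0.056 = fully open (hard stops at both); grows as it slides outward, towards tester +y (operator's left). Starts 0 to 0.008 from home; stays where it is left, about 2 N of friction. An aluminium plate 55 mm up the slope x 48 mm across, upper face 14.5 mm off the panel, its thumb bar in the middle.
- right_cover (a joint): Right dust cover, in m: 0 = fully home over the button, 0.056 = fully open (hard stops at both); grows as it slides outward, towards tester -y (operator's right). Starts 0 to 0.008 from home; stays where it is left, about 2 N of friction. An aluminium plate 55 mm up the slope x 48 mm across, upper face 14.5 mm off the panel, its thumb bar in the middle.
- left_button (a joint): Joint of the left zero button, in m: 0 = out, 0.006 = fully in, along the panel's inward normal. Sprung: about 2 N to start, 4.5 N fully in; it comes out by itself when let go.
- right_button (a joint): Joint of the right zero button, in m: 0 = out, 0.006 = fully in, along the panel's inward normal. Sprung: about 2 N to start, 4.5 N fully in; it comes out by itself when let go.
- left_thumb_bar (a point): Middle of the top edge of the left cover's upright thumb bar: a knurled steel bar 10 mm thick (tester y), 32 mm long (up the slope), standing 24.5 mm proud of the cover's plate, at the plate's middle. This point is 39 mm off the panel and moves with the cover. Axes: x up the slope, y tester y, z the panel's outward normal.
- right_thumb_bar (a point): Middle of the top edge of the right cover's upright thumb bar: a knurled steel bar 10 mm thick (tester y), 32 mm long (up the slope), standing 24.5 mm proud of the cover's plate, at the plate's middle. This point is 39 mm off the panel and moves with the cover. Axes: x up the slope, y tester y, z the panel's outward normal.
- left_cap (a point): Middle of the top face of the left zero button, a flat round black cap 22 mm in diameter, 10 mm off the panel when out (the cover's plate runs 1.5 mm above it). It lies 44 mm to the +y side of the tester's middle, straight under the thumb bar when the cover is home. Axes as for the thumb bar (z = outward normal); moves with the button.
- right_cap (a point): Middle of the top face of the right zero button, a flat round black cap 22 mm in diameter, 10 mm off the panel when out (the cover's plate runs 1.5 mm above it). It lies 44 mm to the -y side of the tester's middle, straight under the thumb bar when the cover is home. Axes as for the thumb bar (z = outward normal); moves with the button.
- grease_can: Bystander: squat lubricant can, 68 mm in diameter, 85 mm high, standing on the bench some way in front of the panel. Origin under its middle.
- impact_socket: Bystander: dark impact socket, 42 mm in diameter, 50 mm high, standing on the bench beyond the panel. Origin under its middle.
- locker_bottle: Bystander: slim red bottle, 34 mm in diameter, 105 mm high, standing on the bench well in front of the panel. Origin under its middle.
- spanner: Bystander: steel combination spanner about 210 mm long, 8 mm thick, lying flat on the bench in front of the panel. Origin under its middle, x along it.

How it is judged:
On the way, in this order (a step that is already met when the one before it is completed fails the run):
1. the cover of the large head's channel is slid aside, clear of its button (((y of large_head in the frame of tester above 0 m and value of joint left_cover above 0.045 m) or (y of large_head in the frame of tester below 0 m and value of joint right_cover above 0.045 m))), for 0.1 s.
2. that channel's zero button is kept pressed fully in for a good second, its cover being open (((y of large_head in the frame of tester above 0 m and value of joint left_cover above 0.04 m and value of joint left_button above 0.0045 m) or (y of large_head in the frame of tester below 0 m and value of joint right_cover above 0.04 m and value of joint right_button above 0.0045 m))), for 0.8 s.
At the end, for the whole second after the job is handed in: The cover of the large head's channel is back within 3 mm of fully home and at rest, its button is out again (within 1 mm), and the other channel's button is out and its cover within 10 mm of where it was (((y of large_head in the frame of tester above 0 m and value of joint left_cover below 0.003 m and value of joint each of left_button, right_button below 0.001 m and value of joint right_cover below 0.018 m) or (y of large_head in the frame of tester below 0 m and value of joint right_cover below 0.003 m and value of joint each of right_button, left_button below 0.001 m and value of joint left_cover below 0.018 m)) and velocity of joint each of left_cover, right_cover below 0.005 m/s); the robot touches nothing.
It fails at once if the other channel's button is pressed (more than 2 mm) ((y of large_head in the frame of tester above 0 m and value of joint right_button above 0.002 m) or (y of large_head in the frame of tester below 0 m and value of joint left_button above 0.002 m)).
It fails at once if the other channel's cover is slid from where it was (more than 10 mm) ((y of large_head in the frame of tester above 0 m and distance of right_thumb_bar from where it was at the start of the episode above 0.01 m) or (y of large_head in the frame of tester below 0 m and distance of left_thumb_bar from where it was at the start of the episode above 0.01 m)).
It fails at once if a bystander on the bench is pushed (more than 20 mm) or tipped over (distance of any of grease_can, locker_bottle, spanner, impact_socket from where it was at the start of the episode above 0.02 m or angle between any of grease_can, locker_bottle, spanner, impact_socket's own z axis and vertical above 0.5 rad).
It also fails if it takes over 45 s, if anything falls off the work surface, if the arm or the gripper's body presses on something with over 40 N, if the wrist force passes 120 N, or if a joint passes its speed limit or range.

## Robot

A 6-joint arm with a two-finger parallel gripper is mounted at the origin on the work surface. World frame = base frame: x ahead of the robot, y to its left, z up, the work surface at z = 0. Lengths are in m, angles in rad, forces in N, time in s.
With the tool pointing down it reaches from about 0.325 to 0.9 m from the base axis. Payload 6.1 kg.
Tool frame: the origin (TCP) lies at the very end of the fingers, on their centre line; the grasp point (between the pads) lies 19 mm behind it; z points along the fingers, y is the line along which they close (so a half turn about z gives the same grasp; the last joint's range is limited). The gripper opens to 85 mm and grips with 20 to 120 N. Pads are 22 mm wide; open, the fingers measure 114 mm over their backs; the gripper's body (76 mm by 85 mm) begins 54 mm behind the grasp point. The pads swing forward as they close: fully open they stand 13 mm farther back than shut.
Start: joints at [-1.357, 0.22, 1.526, -0, 1.395, -0.126], TCP at [0.208, -0.589, 0.231] pointing down, gripper open.
Joint ranges: [-2.98, 2.98], [-0.91, 2.08], [0.09, 2.57], [-1.24, 4.39], [0.2, 2.65], [-2.68, 2.68]. Speed limits (rad/s): [2.57, 2.57, 3.01, 3.14, 3.14, 3.14].

## Interface

Orientations are given as a unit quaternion [w, x, y, z].
In Python, from cell import ctrl, grab_frame, calibration gives the robot as it stands.
- The arm moves only by the tool servo_tool, never from a script. Its argument "series" is a list of rows, each an object with "travel": the shift along the tool's x, y, z normalised to -1 to 1, where 1 is 50 mm, a list of three; "twist": the turn, a rotation vector about the tool's x, y, z normalised to -1 to 1, where 1 is 5 degrees, a list of three. In form: [{"travel": [x, y, z], "twist": [rx, ry, rz]}, ...]. A call has 1 to 20 rows; each row shifts and turns the commanded pose from where the row before left it, along the tool's axes as they then stand; what a row does not reach is not made up. A row lasts 1/10 s, in which the tool goes at most 50 mm and 8.59 degrees, less where a joint would pass 70% of its speed; a pose out of reach is approached as far as the arm can. A call with a number of a shift or a turn outside -1 to 1 is refused whole. A call with a gripper value outside its range is refused whole. "hand" is the gripper's target within -1 to 1 (shut at 1, half-way at 0, fully open at -1), set as the call begins (left out, the last holds). The fingers move at their own pace and stop on an object; "grip_force" is the grip in N (left out, the last holds). Time passes only in rows, so rows that do not move let the fingers close. It gives the time, the measured TCP pose, the force, the opening and the grip force at its end, in the units of the state.
- ctrl.get_obs(): the state, without advancing time (a new reading comes with each control period).
- grab_frame(name): name is "side" or "top" or "wrist"; returns the picture (384x512x3 uint8, blue, green, red); there is no depth.
- calibration(name): a dict with "intrinsics" (3x3 intrinsics, pixels), "view" (4x4, takes a point from world to camera coordinates). Camera axes: x right, y down, z forward; pixel columns grow to the right and rows downward; lengths in m; the calibration is good to about 2 mm. The wrist camera is an equidistant fisheye: a pixel r from the principal point sees the ray r / f radians off the axis. A picture is of the moment at which its call begins: read the wrist's pose just before it. calibration takes no time and is no camera call; for the wrist camera it gives the pose at the moment of the call.
- ctrl.sign_off(): hands the job in; it is judged then, once.
The state is a dict: "clock": time; "q": joint angles; "joint_velocities": joint speeds; "effort": joint torques, N m; "eef_pos": TCP position; "eef_rot": TCP orientation; "contact_force": force on the tool from outside, world axes, zero at the start; "torque": the same for the moment, N m; "grip_width": opening from 0.0 (shut) to 1.0 (fully open); "finger_force": force on a finger pad.
Only numpy, scipy, OpenCV 4.12 (cv2) and the standard library are available. Lean on these libraries where they do the work, as an engineer would, in place of code of your own. Each camera call takes 0.05 s, during which the arm holds its last target. There are 200 camera calls.

## Working session

There is one attempt and no reset: what is moved stays moved. The work goes in short steps, Python scripts to look and compute and a tool call to move; the robot and the scene stay as the last step left them, time stands still between calls to the robot, and variables do not carry over. Pictures are saved under pics/ and viewed, at most 10 in all, crops included, and the job is handed in when it is done.

Besides the shell and the picture viewer there is one more tool, called after "Request:" by a JSON object that holds its "api" and its "payload". servo_tool: Moves the arm, as the interface text tells. Scaled input: -1 to 1 covers 50 mm each way for a shift and 5 degrees each way for a turn. Its arguments: {"type":"object","properties":{"series":{"type":"array"},"hand":{"type":"number"},"grip_force":{"type":"number"}},"required":["series"]}

```bash
mkdir -p pics
python3 - <<'E'
from cell import ctrl, grab_frame, calibration
import cv2,numpy as np
np.set_printoptions(precision=4,suppress=True)
for n in ["side","top"]:
    cv2.imwrite(f"pics/{n}0.png",grab_frame(n)); c=calibration(n); print(n,np.array(c["intrinsics"]),np.array(c["view"]))
o=ctrl.get_obs(); print(o)
E
```

```text
side [[414.1672   0.     254.7756]
 [  0.     414.1672 194.1865]
 [  0.       0.       1.    ]] [[ 0.994  -0.1093 -0.008  -0.5809]
 [-0.0839 -0.7122 -0.6969  0.2257]
 [ 0.0705  0.6934 -0.7171  0.9899]
 [ 0.      0.      0.      1.    ]]
top [[347.9666   0.     253.8332]
 [  0.     347.9666 198.2859]
 [  0.       0.       1.    ]] [[ 0.021  -0.9998  0.0023  0.0688]
 [-0.9901 -0.0211 -0.1387  0.6055]
 [ 0.1387  0.0006 -0.9903  1.0275]
 [ 0.      0.      0.      1.    ]]
{'clock': 0.1, 'q': array([-1.3571,  0.2211,  1.5275, -0.    ,  1.3947, -0.1261]), 'joint_velocities': array([ 0.0005, -0.0015, -0.0049, -0.0025,  0.0011,  0.0001]), 'effort': array([  0.0005, -49.8248, -39.0546,  -0.0001,   0.0058,   0.    ]), 'eef_pos': array([ 0.2082, -0.5887,  0.2303]), 'eef_rot': array([-0.0009,  0.9856,  0.1691, -0.    ]), 'contact_force': array([-1.014 ,  0.3917, -0.0473]), 'torque': array([-0.0085,  0.013 ,  0.0115]), 'finger_force': 0.0, 'grip_width': 0.997343810520791}
```

View pics/side0.png

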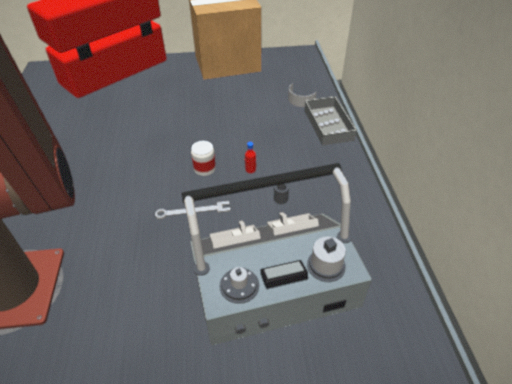

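View pics/top0.png

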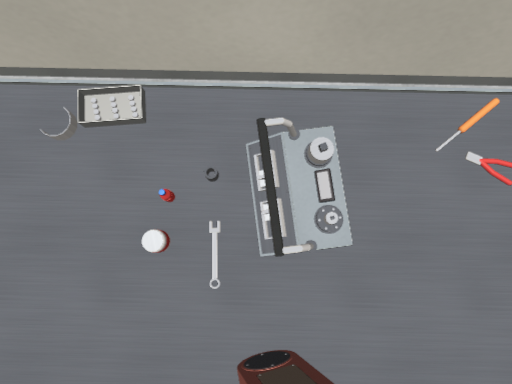

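The top view shows the tester at about (300,190), with its front towards +y. The large head at (320,150) is on the far (+x) side, which is tester +y, so this is the left channel. I'll zoom in for accurate points.

Run:
```python
import cv2
a=cv2.imread("pics/top0.png")[112:262,235:360]; cv2.imwrite("pics/topc.png",cv2.resize(a,None,fx=4,fy=4,interpolation=cv2.INTER_CUBIC))
a=cv2.imread("pics/side0.png")[160:345,180:375]; cv2.imwrite("pics/sidec.png",cv2.resize(a,None,fx=3,fy=3,interpolation=cv2.INTER_CUBIC))
```

```text
(no output)
```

View pics/topc.png

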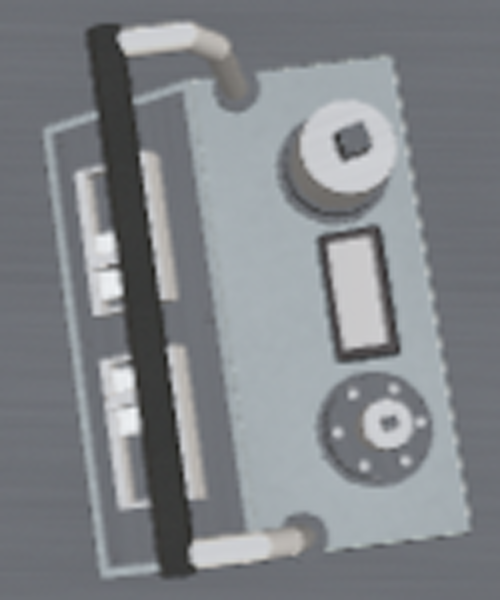

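View pics/sidec.png

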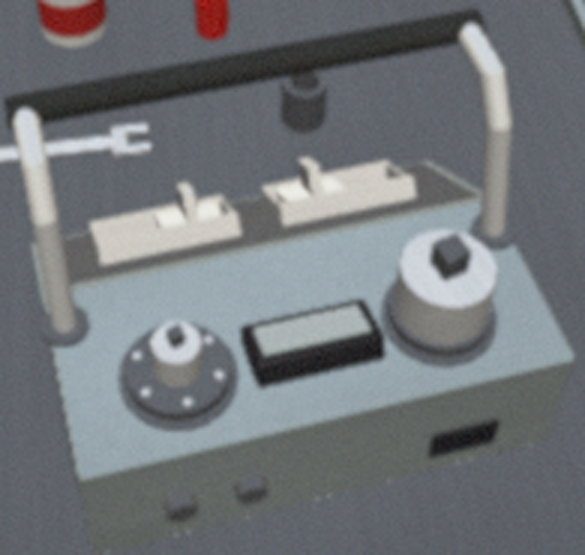

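The crops show the tester corners, both tracks with their bars, and the rail. I'll solve the planar pose from these point correspondences.

```bash
cat > h.py <<'E'
import numpy as np
from cell import ctrl, grab_frame, calibration
from scipy.optimize import least_squares
from scipy.spatial.transform import Rotation as R
np.set_printoptions(precision=4,suppress=True)
def T(p,X):
    c,s=np.cos(p[2]),np.sin(p[2]); X=np.atleast_2d(X)
    return X@np.array([[c,s,0],[-s,c,0],[0,0,1]])+[p[0],p[1],0]
def proj(n,P):
    c=calibration(n);V=np.array(c["view"]);q=(P@V[:3,:3].T+V[:3,3])@np.array(c["intrinsics"]).T
    return q[:,:2]/q[:,2:]
NRM=np.array([-.5736,0,.8192]);UP=np.array([.8192,0,.5736])
def panel(u,y,n): return np.array([-.075,0,.0835])+u*UP+np.array([0,y,0])+n*NRM
E
python3 - <<'E'
from h import *
top=[((392,57),(.13,.175,.122)),((470,528),(.13,-.175,.122)),((185,82),(-.02,.175,.122)),((45,130),(-.13,.175,.045)),((103,577),(-.13,-.175,.045))]
side=[((573,355),(.13,.175,.122)),((80,480),(.13,-.175,.122))]
tp=np.array([(np.array(a)+.5)/4-.5+[235,112] for a,_ in top]);tX=np.array([b for _,b in top])
sp=np.array([(np.array(a)+.5)/3-.5+[180,160] for a,_ in side]);sX=np.array([b for _,b in side])
f=lambda p:np.r_[(proj("top",T(p,tX))-tp).ravel(),(proj("side",T(p,sX))-sp).ravel()]
r=least_squares(f,[.55,-.13,-1.5],loss="soft_l1");p=r.x;print(p,np.degrees(p[2]));print(f(p).reshape(-1,2))
np.save("p.npy",p)
for s,px in ((1,(310,163)),(-1,(187,186))):
    t=(np.array(px)+.5)/3-.5+[180,160]
    for d in (0,.004,.008): print(s,d,proj("side",T(p,panel(0,s*(.044+d),.039)))-t, end=' ')
    print(T(p,panel(0,s*.044,.039)))
print("rail",T(p,[[-.086,.175,.245],[-.086,-.175,.245]]))
print("start in tester", (ctrl.get_obs()["eef_pos"][:2]-p[:2])@np.array([[np.cos(p[2]),-np.sin(p[2])],[np.sin(p[2]),np.cos(p[2])]]))
# bystanders (approx z)
for nm,px,z in (("can",(154,241),.085),("bottle",(165,194),.09),("socket",(211,174),.05),("spA",(214,222),.008),("spB",(214,284),.008)):
    c=calibration("top");V=np.array(c["view"]);d=V[:3,:3].T@np.linalg.solve(c["intrinsics"],[*px,1]);o=-V[:3,:3].T@V[:3,3]
    print(nm,o+d*(z-o[2])/d[2])
# target orientation
zt=T([0,0,p[2]],-NRM)[0];xt=T([0,0,p[2]],[0,1,0])[0];M=np.c_[xt,np.cross(zt,xt),zt]
w,x,y,z=ctrl.get_obs()["eef_rot"];print(np.degrees((R.from_quat([x,y,z,w]).inv()*R.from_matrix(M)).as_rotvec()),M)
for u,y,n in ((0,.018,.10),(0,.018,.022)): print(T(p,panel(u,y,n)))
E
```

```text
[ 0.6212 -0.0418 -1.4155] -81.10232144518424
[[-0.4943 -0.8278]
 [ 0.6564  0.844 ]
 [ 0.6036 -0.5106]
 [-1.1185  0.0631]
 [-0.394   0.5   ]
 [ 1.0972  0.105 ]
 [-0.6696 -0.013 ]]
1 0 [[-4.427  -0.1775]] 1 0.004 [[-2.8388 -0.5125]] 1 0.008 [[-1.2528 -0.8471]] [[0.6496 0.0612 0.1154]]
-1 0 [[ 1.0513 -0.3505]] -1 0.004 [[-0.5901 -0.0042]] -1 0.008 [[-2.234   0.3426]] [[0.5627 0.0475 0.1154]]
rail [[0.7808 0.0702 0.245 ]
 [0.435  0.016  0.245 ]]
start in tester [ 0.4764 -0.4926]
can [0.4668 0.3682 0.085 ]
bottle [0.6043 0.3428 0.09  ]
socket [0.6755 0.2151 0.05  ]
spA [0.5308 0.2052 0.008 ]
spB [0.3407 0.1982 0.008 ]
[-34.999   -3.2315  10.2411] [[ 0.988   0.1267  0.0887]
 [ 0.1547 -0.8093 -0.5667]
 [ 0.      0.5736 -0.8192]]
[[0.6185 0.0917 0.1654]]
[[0.6254 0.0475 0.1015]]
```

Request:
{"api": "servo_tool", "payload": {"series": [{"travel": [0,0,-1],"twist": [0,0,0]},{"travel": [0,0,-1],"twist": [0,0,0]},{"travel": [0,0,-1],"twist": [0,0,0]},{"travel": [0,0,-1],"twist": [0,0,0]}], "hand": 1}}

```text
clock: 0.5
eef_pos: [0.2082, -0.5888, 0.4327]
eef_rot: [-0.0, 0.986, 0.169, -0.0]
contact_force: [-0.3, -1.0, 0.5]
grip_width: 0.332
finger_force: 0.0
```

Request:
{"api": "servo_tool", "payload": {"series": [{"travel": [0.634,-0.618,0],"twist": [0,0,0]},{"travel": [0.634,-0.618,0],"twist": [0,0,0]},{"travel": [0.634,-0.618,0],"twist": [0,0,0]},{"travel": [0.634,-0.618,0],"twist": [0,0,0]},{"travel": [0.634,-0.618,0],"twist": [0,0,0]},{"travel": [0.634,-0.618,0],"twist": [0,0,0]},{"travel": [0.634,-0.618,0],"twist": [0,0,0]},{"travel": [0.634,-0.618,0],"twist": [0,0,0]},{"travel": [0.634,-0.618,0],"twist": [0,0,0]},{"travel": [0.634,-0.618,0],"twist": [0,0,0]},{"travel": [0.634,-0.618,0],"twist": [0,0,0]},{"travel": [0.634,-0.618,0],"twist": [0,0,0]},{"travel": [0.634,-0.618,0],"twist": [0,0,0]},{"travel": [0.634,-0.618,0],"twist": [0,0,0]},{"travel": [0.634,-0.618,0],"twist": [0,0,0]},{"travel": [0.634,-0.618,0],"twist": [0,0,0]},{"travel": [0.634,-0.618,0],"twist": [0,0,0]},{"travel": [0.634,-0.618,0],"twist": [0,0,0]},{"travel": [0.634,-0.618,0],"twist": [0,0,0]},{"travel": [0.634,-0.618,0],"twist": [0,0,0]}]}}

```text
clock: 2.5
eef_pos: [0.6004, 0.2066, 0.4307]
eef_rot: [0.0, 0.986, 0.169, -0.0]
contact_force: [0.9, -1.0, -0.2]
grip_width: 0.005
finger_force: 0.0
```

Request:
{"api": "servo_tool", "payload": {"series": [{"travel": [0,0,0],"twist": [-1,-0.09,0.29]},{"travel": [0,0,0],"twist": [-1,-0.09,0.29]},{"travel": [0,0,0],"twist": [-1,-0.09,0.29]},{"travel": [0,0,0],"twist": [-1,-0.09,0.29]},{"travel": [0,0,0],"twist": [-1,-0.09,0.29]},{"travel": [0,0,0],"twist": [-1,-0.09,0.29]},{"travel": [0,0,0],"twist": [-1,-0.09,0.29]},{"travel": [0,0,0],"twist": [0,0,0]}]}}

```text
clock: 3.3
eef_pos: [0.5993, 0.2065, 0.4279]
eef_rot: [0.302, 0.95, 0.077, 0.022]
contact_force: [-0.8, -0.2, -0.5]
grip_width: -0.001
finger_force: 0.0
```

```bash
cat >> h.py <<'E'
p=np.load("p.npy")
def M():
    zt=T([0,0,p[2]],-NRM)[0];xt=T([0,0,p[2]],[0,1,0])[0];return np.c_[xt,np.cross(zt,xt),zt]
def where():
    o=ctrl.get_obs();A=M();d=A.T@(o["eef_pos"]-T(p,panel(0,0,0))[0]); w,x,y,z=o["eef_rot"]
    print("y,u,n mm",1000*d*[1,1,-1],"roterr deg",np.degrees((R.from_quat([x,y,z,w]).inv()*R.from_matrix(A)).as_rotvec()),o["clock"],"F tool",A.T@o["contact_force"])
def wproj(P):
    c=calibration("wrist");V=np.array(c["view"]);K=np.array(c["intrinsics"]);q=P@V[:3,:3].T+V[:3,3]
    r=np.hypot(q[:,0],q[:,1]);th=np.arctan2(r,q[:,2]);return np.c_[K[0,0]*th*q[:,0]/r+K[0,2],K[1,1]*th*q[:,1]/r+K[1,2]]
E
python3 - <<'E'
from h import *
import cv2
where();pts=np.array([panel(0,.044,.039),panel(0,-.044,.039),[-.13,.175,.045],[-.13,-.175,.045],[-.02,.175,.122],[-.02,-.175,.122]])
q=wproj(T(p,pts));print(q);im=grab_frame("wrist");cv2.imwrite("pics/w1.png",im)
for a in q: cv2.drawMarker(im,tuple(int(v) for v in a.round()),(0,0,255),0,5)
cv2.imwrite("pics/w1m.png",cv2.resize(im,None,fx=1.5,fy=1.5,interpolation=cv2.INTER_CUBIC))
E
```

```text
y,u,n mm [ 16.7877  55.2263 381.7867] roterr deg [0.2129 0.0576 0.3633] 3.3 F tool [-0.7926 -0.191   0.4245]
[[222.5725 127.4654]
 [223.556  179.1425]
 [187.0353  53.5737]
 [194.3421 237.1963]
 [263.5701  51.6977]
 [261.6327 238.161 ]]
```

View pics/w1m.png

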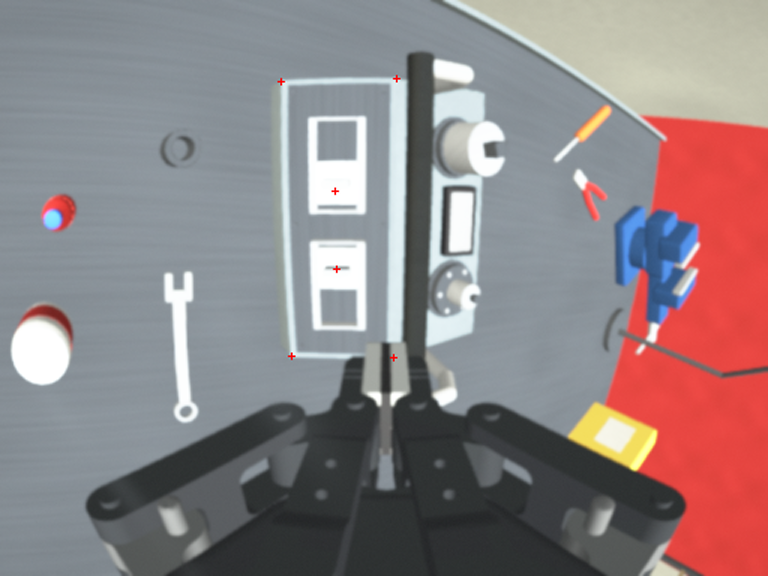

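The projected tester corners agree with the wrist view to 1–2 px, for example the left front corner at (283,80). The left cover is slightly open and both bars sit where predicted. Next, line up and go down.

Request:
{"api": "servo_tool", "payload": {"series": [{"travel": [0,-0.55,0],"twist": [0.04,0.01,0.07]},{"travel": [-0.04,-0.55,0],"twist": [0,0,0]},{"travel": [0,0,0.8],"twist": [0,0,0]},{"travel": [0,0,0.8],"twist": [0,0,0]},{"travel": [0,0,0.8],"twist": [0,0,0]},{"travel": [0,0,0.8],"twist": [0,0,0]},{"travel": [0,0,0.8],"twist": [0,0,0]},{"travel": [0,0,0.8],"twist": [0,0,0]},{"travel": [0,0,0.8],"twist": [0,0,0]},{"travel": [0,0,0.8],"twist": [0,0,0]},{"travel": [0,0,0],"twist": [0,0,0]}]}}

```text
clock: 4.45
eef_pos: [0.6173, 0.0642, 0.1323]
eef_rot: [0.299, 0.952, 0.071, 0.021]
contact_force: [-0.5, 0.0, -1.3]
grip_width: 0.002
finger_force: 0.0
```

Run:
```python
from h import *
import cv2
where()
pts=np.array([panel(0,.044,.039),panel(0,-.044,.039),panel(.016,.044,.039),panel(-.016,.044,.039),panel(-.0235,.02,.018),panel(.0235,.02,.018)])
q=wproj(T(p,pts));print(q);im=grab_frame("wrist")
for a in q: cv2.drawMarker(im,tuple(int(v) for v in a.round()),(0,0,255),0,5)
cv2.imwrite("pics/w2m.png",cv2.resize(im,None,fx=1.5,fy=1.5,interpolation=cv2.INTER_CUBIC))
```

```text
y,u,n mm [12.5236  3.1457 57.3811] roterr deg [-0.1679  0.4015 -0.2496] 4.45 F tool [-0.5155 -0.8436  1.0322]
[[251.8944 175.0209]
 [253.3554 300.0864]
 [280.3131 174.9365]
 [223.5827 175.1827]
 [217.1382 202.2188]
 [288.6465 201.9947]]
```

View pics/w2m.png

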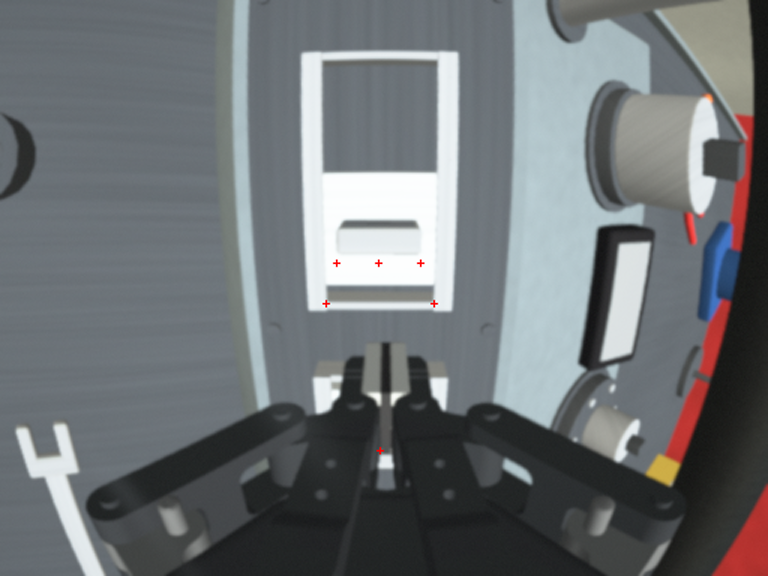

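The left bar top is at about (379,240), roughly 8 mm outward of the home marker at (379,263). The up-slope alignment is within 1 mm. Next, go down beside the bar and push outward.

Request:
{"api": "servo_tool", "payload": {"series": [{"travel": [0.03,-0.06,0.33],"twist": [0,0.08,-0.05]},{"travel": [0,0,0.34],"twist": [0,0,0]},{"travel": [0,0,0],"twist": [0,0,0]},{"travel": [0.3,0,0],"twist": [0,0,0]},{"travel": [0.2,0,0],"twist": [0,0,0]},{"travel": [0.15,0,0],"twist": [0,0,0]},{"travel": [0,0,0],"twist": [0,0,0]}]}}

```text
clock: 5.2
eef_pos: [0.658, 0.0576, 0.1091]
eef_rot: [0.298, 0.951, 0.075, 0.029]
contact_force: [0.1, -0.3, -1.5]
grip_width: 0.001
finger_force: 0.0
```

```bash
python3 -c "
from h import *
where()"
```

```text
y,u,n mm [51.7537  0.2777 31.0366] roterr deg [-0.1194 -0.6435 -0.0884] 5.2 F tool [ 0.0527 -0.6     1.3896]
```

Request:
{"api": "servo_tool", "payload": {"series": [{"travel": [0,0,0],"twist": [0,0,0]},{"travel": [0,0,0],"twist": [0,0,0]},{"travel": [0,0,0],"twist": [0,0,0]}]}}

```text
clock: 5.5
eef_pos: [0.6566, 0.0573, 0.1084]
eef_rot: [0.299, 0.951, 0.075, 0.028]
contact_force: [-0.5, -0.2, 0.4]
grip_width: -0.004
finger_force: 0.0
```

Run:
```python
from h import *
import cv2
where()
q=wproj(T(p,np.array([panel(0,.1,.039),panel(0,.044,.01)])));im=grab_frame("wrist")
for a in q: cv2.drawMarker(im,tuple(int(v) for v in a.round()),(0,0,255),0,5)
cv2.imwrite("pics/w3m.png",cv2.resize(im,None,fx=1.5,fy=1.5,interpolation=cv2.INTER_CUBIC))
where()
```

```text
y,u,n mm [50.3235  0.0308 30.4328] roterr deg [-0.1061 -0.5673 -0.0347] 5.5 F tool [-0.4779  0.3238 -0.2266]
y,u,n mm [50.3414  0.022  30.4374] roterr deg [-0.1087 -0.5674 -0.0377] 5.55 F tool [ 0.085  -0.8125  0.0537]
```

View pics/w3m.png

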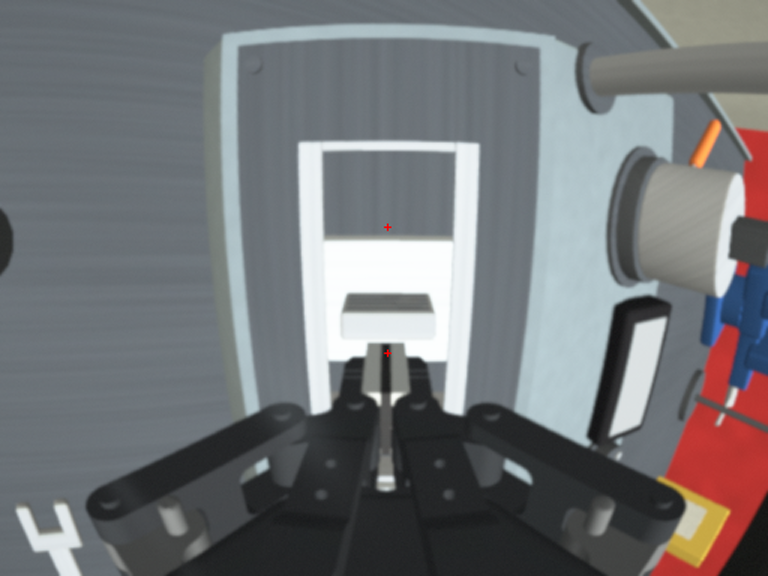

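The finger is against the bar, which now sits at about (388,320), and has pushed it about 14 mm. I'll back off slightly, go 5 mm deeper and push to nearly fully open.

Request:
{"api": "servo_tool", "payload": {"series": [{"travel": [-0.04,0,0.1],"twist": [0,-0.1,0]},{"travel": [0.14,0,0],"twist": [0,0,0]},{"travel": [0.2,0,0],"twist": [0,0,0]},{"travel": [0.2,0,0],"twist": [0,0,0]},{"travel": [0.16,0,0],"twist": [0,0,0]},{"travel": [0,0,0],"twist": [0,0,0]},{"travel": [0,0,0],"twist": [0,0,0]},{"travel": [0,0,0],"twist": [0,0,0]}]}}

```text
clock: 6.35
eef_pos: [0.6903, 0.0597, 0.1047]
eef_rot: [0.299, 0.951, 0.074, 0.024]
contact_force: [-0.7, -0.5, 0.5]
grip_width: -0.001
finger_force: 0.0
```

Run:
```python
from h import *
import cv2
where()
q=wproj(T(p,np.array([panel(0,.1,.039),panel(0,.044,.01)])));im=grab_frame("wrist")
for a in q: cv2.drawMarker(im,tuple(int(v) for v in a.round()),(0,0,255),0,5)
cv2.imwrite("pics/w4m.png",cv2.resize(im,None,fx=1.5,fy=1.5,interpolation=cv2.INTER_CUBIC))
```

```text
y,u,n mm [83.9645  0.1875 25.7407] roterr deg [-0.1062 -0.1223 -0.0548] 6.35 F tool [-0.7457  0.5915 -0.2022]
```

View pics/w4m.png

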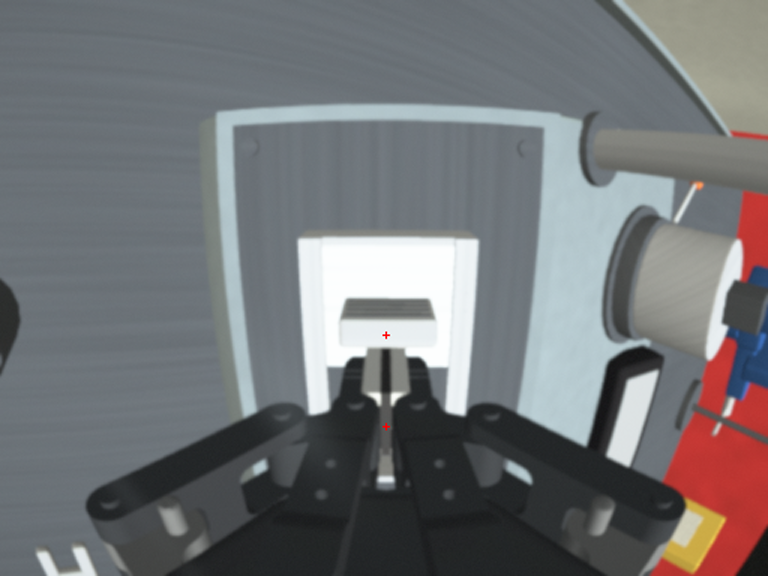

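The plate meets the outer end of its track at (388,240), so the cover is fully open. Next, move back over the button and press.

Request:
{"api": "servo_tool", "payload": {"series": [{"travel": [-0.3,0,0],"twist": [0,0,0]},{"travel": [-0.3,0,0],"twist": [0,0,0]},{"travel": [-0.2,0,0],"twist": [0,0,0]},{"travel": [0,0,0.2],"twist": [0,0,0]},{"travel": [0,0,0.14],"twist": [0,0,0]},{"travel": [0,0,0],"twist": [0,0,0]},{"travel": [0,0,0],"twist": [0,0,0]},{"travel": [0,0,0],"twist": [0,0,0]}]}}

```text
clock: 7.2
eef_pos: [0.652, 0.0436, 0.0904]
eef_rot: [0.299, 0.951, 0.074, 0.024]
contact_force: [-2.3, 0.7, 2.3]
grip_width: -0.002
finger_force: 1.1
```

```bash
python3 -c "
from h import *
where()"
```

```text
y,u,n mm [43.6574  0.1229  8.2786] roterr deg [-0.1004 -0.0301 -0.058 ] 7.2 F tool [-2.1476  0.4931 -2.4883]
```

Request:
{"api": "servo_tool", "payload": {"series": [{"travel": [0,0,0.06],"twist": [0,0,0]},{"travel": [0,0,0.04],"twist": [0,0,0]},{"travel": [0,0,0],"twist": [0,0,0]},{"travel": [0,0,0],"twist": [0,0,0]},{"travel": [0,0,0],"twist": [0,0,0]}]}}

```text
clock: 7.7
eef_pos: [0.6528, 0.041, 0.0866]
eef_rot: [0.299, 0.951, 0.074, 0.024]
contact_force: [-0.8, 1.7, 4.3]
grip_width: -0.006
finger_force: 2.4
```

```bash
python3 -c "
from h import *
where()"
```

```text
y,u,n mm [44.0203  0.1118  3.6483] roterr deg [-0.109  -0.1179 -0.0559] 7.7 F tool [-0.4735  0.9535 -4.5735]
```

Request:
{"api": "servo_tool", "payload": {"series": [{"travel": [0,0,0.04],"twist": [0,0,0]},{"travel": [0,0,0.03],"twist": [0,0,0]},{"travel": [0,0,0],"twist": [0,0,0]},{"travel": [0,0,0],"twist": [0,0,0]},{"travel": [0,0,0],"twist": [0,0,0]}]}}

```text
clock: 8.2
eef_pos: [0.6529, 0.0409, 0.0863]
eef_rot: [0.299, 0.951, 0.073, 0.025]
contact_force: [-11.0, 10.9, 19.7]
grip_width: 0.003
finger_force: 11.7
```

```bash
python3 -c "
from h import *
where()"
```

```text
y,u,n mm [44.1287  0.1308  3.343 ] roterr deg [-0.1277 -0.1507 -0.1127] 8.2 F tool [ -9.2193   1.0408 -23.2927]
```

The button has bottomed, with the force stepping up to 23 N. Hold, release, lift over the bar and come down outside it.

Request:
{"api": "servo_tool", "payload": {"series": [{"travel": [0,0,0],"twist": [0,0,0]},{"travel": [0,0,0],"twist": [0,0,0]},{"travel": [0,0,0],"twist": [0,0,0]},{"travel": [0,0,0],"twist": [0,0,0]},{"travel": [0,0,0],"twist": [0,0,0]},{"travel": [0,0,0],"twist": [0,0,0]},{"travel": [0,0,0],"twist": [0,0,0]},{"travel": [0,0,0],"twist": [0,0,0]},{"travel": [0,0,0],"twist": [0,0,0]},{"travel": [0,0,0],"twist": [0,0,0]},{"travel": [0,0,0],"twist": [0,0,0]},{"travel": [0,0,0],"twist": [0,0,0]},{"travel": [0,0,-0.3],"twist": [0,0,0]},{"travel": [0,0,-0.5],"twist": [0,0,0]},{"travel": [0,0,-0.4],"twist": [0,0,0]},{"travel": [0,0,0],"twist": [0,0,0]},{"travel": [0,0,0],"twist": [0,0,0]}]}}

```text
clock: 9.9
eef_pos: [0.6472, 0.0725, 0.132]
eef_rot: [0.299, 0.951, 0.074, 0.024]
contact_force: [-1.2, -0.6, -0.9]
grip_width: 0.007
finger_force: 0.0
```

```bash
python3 -c "
from h import *
where()"
```

```text
y,u,n mm [43.4204 -0.0208 59.2337] roterr deg [-0.1063 -0.0634 -0.0263] 9.9 F tool [-1.25   -0.2047  0.984 ]
```

Request:
{"api": "servo_tool", "payload": {"series": [{"travel": [0.4,0,0],"twist": [0,0,0]},{"travel": [0.5,0,0],"twist": [0,0,0]},{"travel": [0.5,0,0],"twist": [0,0,0]},{"travel": [0.28,0,0],"twist": [0,0,0]},{"travel": [0,0,0],"twist": [0,0,0]},{"travel": [0,0,0.3],"twist": [0,0,0]},{"travel": [0,0,0.38],"twist": [0,0,0]},{"travel": [0,0,0],"twist": [0,0,0]},{"travel": [0,0,0],"twist": [0,0,0]}]}}

```text
clock: 10.8
eef_pos: [0.7319, 0.0654, 0.103]
eef_rot: [0.299, 0.951, 0.074, 0.022]
contact_force: [-0.6, 0.2, 0.1]
grip_width: 0.0
finger_force: 0.0
```

```bash
python3 -c "
from h import *
where()"
```

```text
y,u,n mm [125.9209  -0.1735  23.8686] roterr deg [-0.0921  0.1333  0.0143] 10.8 F tool [-0.5651 -0.1423 -0.2484]
```

Request:
{"api": "servo_tool", "payload": {"series": [{"travel": [-0.2,0,0],"twist": [0,0,0]},{"travel": [-0.2,0,0],"twist": [0,0,0]},{"travel": [-0.2,0,0],"twist": [0,0,0]},{"travel": [-0.2,0,0],"twist": [0,0,0]},{"travel": [-0.2,0,0],"twist": [0,0,0]},{"travel": [-0.2,0,0],"twist": [0,0,0]},{"travel": [-0.08,0,0],"twist": [0,0,0]},{"travel": [-0.04,0,0],"twist": [0,0,0]},{"travel": [0,0,0],"twist": [0,0,0]},{"travel": [0,0,0],"twist": [0,0,0]},{"travel": [0,0,0],"twist": [0,0,0]}]}}

```text
clock: 11.9
eef_pos: [0.6684, 0.0564, 0.1049]
eef_rot: [0.299, 0.951, 0.074, 0.024]
contact_force: [0.8, 0.1, 0.5]
grip_width: 0.002
finger_force: 0.6
```

```bash
python3 -c "
from h import *
where()"
```

```text
y,u,n mm [61.8641  0.2027 25.9409] roterr deg [-0.1005 -0.0742 -0.0548] 11.9 F tool [ 0.7676  0.3079 -0.4223]
```

Request:
{"api": "servo_tool", "payload": {"series": [{"travel": [-0.03,0,0],"twist": [0,0,0]},{"travel": [-0.03,0,0],"twist": [0,0,0]},{"travel": [0,0,0],"twist": [0,0,0]},{"travel": [0,0,0],"twist": [0,0,0]},{"travel": [0,0,0],"twist": [0,0,0]}]}}

```text
clock: 12.4
eef_pos: [0.6677, 0.0563, 0.105]
eef_rot: [0.298, 0.951, 0.074, 0.027]
contact_force: [10.4, -0.7, -3.7]
grip_width: -0.003
finger_force: 5.2
```

```bash
python3 -c "
from h import *
where()"
```

```text
y,u,n mm [61.1447  0.1707 26.0729] roterr deg [-0.1556 -0.3915 -0.0834] 12.4 F tool [10.1765 -0.2256  4.3883]
```

Request:
{"api": "servo_tool", "payload": {"series": [{"travel": [-0.05,0,0],"twist": [0,0,0]},{"travel": [0,0,0],"twist": [0,0,0]},{"travel": [0,0,0],"twist": [0,0,0]},{"travel": [0,0,0],"twist": [0,0,0]}]}}

```text
clock: 12.8
eef_pos: [0.6675, 0.0563, 0.1051]
eef_rot: [0.298, 0.951, 0.075, 0.029]
contact_force: [19.1, -0.5, -9.4]
grip_width: -0.003
finger_force: 9.5
```

```bash
python3 -c "
from h import *
where()"
```

```text
y,u,n mm [60.935   0.2489 26.211 ] roterr deg [-0.2061 -0.6891 -0.12  ] 12.8 F tool [18.8032 -2.583   9.7127]
```

Request:
{"api": "servo_tool", "payload": {"series": [{"travel": [0.25,0,0],"twist": [0,0,0]},{"travel": [0.1,0,0],"twist": [0,0,0]},{"travel": [0,0,-0.5],"twist": [0,0,0]},{"travel": [0,0,-0.8],"twist": [0,0,0]},{"travel": [-0.5,0,-0.5],"twist": [0,0,0]},{"travel": [-0.5,0,0],"twist": [0,0,0]},{"travel": [0,0,0],"twist": [0,0,0]},{"travel": [0,0,0],"twist": [0,0,0]},{"travel": [0,0,0],"twist": [0,0,0]}]}}

```text
clock: 13.7
eef_pos: [0.6229, 0.101, 0.1781]
eef_rot: [0.299, 0.951, 0.074, 0.024]
contact_force: [1.1, -0.1, -0.0]
grip_width: -0.002
finger_force: 0.0
```

Run:
```python
from h import *
import cv2
where()
q=wproj(T(p,np.array([panel(0,.044,.039),panel(-.0275,.02,.0145),panel(.0275,.02,.0145)])));im=grab_frame("wrist")
for a in q: cv2.drawMarker(im,tuple(int(v) for v in a.round()),(0,0,255),0,5)
cv2.imwrite("pics/w5m.png",cv2.resize(im,None,fx=1.5,fy=1.5,interpolation=cv2.INTER_CUBIC))
```

```text
y,u,n mm [ 23.726    0.3065 115.2696] roterr deg [-0.0956 -0.027  -0.0486] 13.7 F tool [1.067  0.2075 0.1598]
```

View pics/w5m.png

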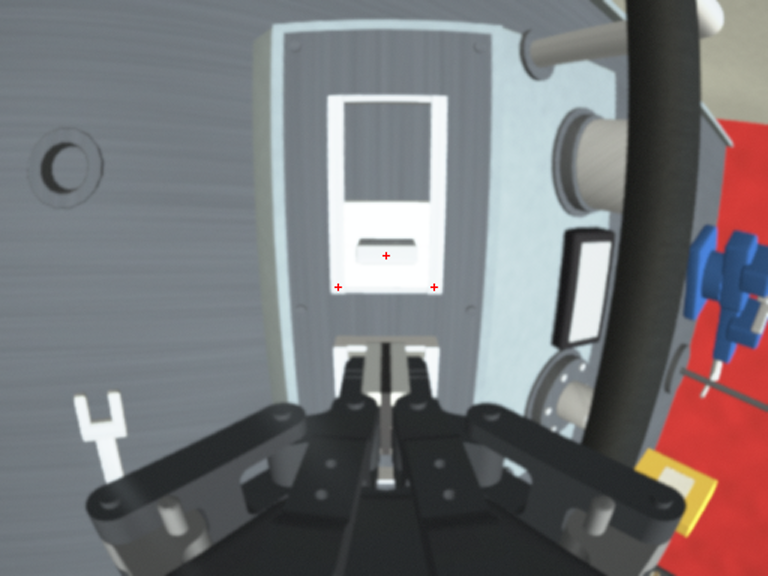

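The bar now sits on the home marker at (386,255) and the gap at the inner end of the track is gone. The cover is home and the robot is clear of everything.

```bash
python3 -c "
from cell import ctrl
print(ctrl.sign_off())"
```

```text
the job is handed in; nothing more can be done
None
```

I zeroed the left channel (the large head's side): cover slid fully open, button held fully in for over a second and released, and cover pushed back to its home stop. The job is handed in with the robot clear, but sign-off returned no verdict.

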